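Load the terminal rail into the test box and latch its cover

ROBOT

A 7-joint arm with a two-finger parallel gripper is mounted at the origin on the work surface. World frame = base frame: x ahead of the robot, y to its left, z up, the work surface at z = 0. Lengths are in m, angles in rad, forces in N, time in s.
With the tool pointing down it reaches from about 0.4 to 0.85 m from the base axis. Payload 4.4 kg.
Tool frame: the origin (TCP) lies at the very end of the fingers, on their centre line; the grasp point (between the pads) lies ctrl.pinch_z behind it (ctrl.pinch_z is the distance from the TCP to the grasp point, in m); z points along the fingers, y is the line along which they close (so a half turn about z gives the same grasp; the last joint's range is limited). The gripper opens to 94 mm and grips with 3 to 60 N. Pads are 16 mm wide; open, the fingers measure 119 mm over their backs; the gripper's body (75 mm by 177 mm) begins 78 mm behind the grasp point.
Start: joints at [1.154, 0.628, 0.038, 1.517, -0.027, 0.996, -0.02], TCP at [0.223, -0.61, 0.205] pointing down, gripper open.
Joint ranges: [-3.06, 3.06], [-0.37, 2.12], [-1.25, 1.32], [0.18, 2.47], [-1.1, 4.24], [0.23, 1.98], [-2.94, 2.94]. Speed limits (rad/s): [2.57, 2.57, 3.14, 3.14, 3.14, 3.14, 3.14].

INTERFACE

Orientations are given as a 3x3 rotation matrix whose columns are the frame's x, y, z axes.
In Python, from plant import ctrl gives the robot as it stands.
- The arm moves only by the tool move_arm, never from a script. Its argument "increments" is a list of rows, each an object of numbers: "x", "y", "z": the shift along the tool's x, y, z in mm; "twist": the turn about the tool's z in degrees; "claw": the finger opening in mm, from 0 to 94. In form: [{"x": .., "y": .., "z": .., "twist": .., "claw": ..}, ...]. A call has 1 to 12 rows; each row shifts and turns the commanded pose from where the row before left it, along the tool's axes as they then stand; what a row does not reach is not made up. A row lasts 1/10 s, in which the tool goes at most 50 mm and 8.59 degrees, less where a joint would pass 70% of its speed; a pose out of reach is approached as far as the arm can. A call with a gripper value outside its range is refused whole. The fingers move at their own pace and stop on an object; "newtons" is the grip in N (left out, the last holds). Time passes only in rows, so rows that do not move let the fingers close. It gives the time, the measured TCP pose, the force, the opening and the grip force at its end, in the units of the state.
- ctrl.get_obs(): the state, without advancing time (a new reading comes with each control period).
- ctrl.get_image(name): name is "side" or "top"; returns (picture, depth): 384x512x3 uint8, blue, green, red; 384x512 float32, m along the optical axis (not along the pixel's ray), 0 where there is no reading.
- ctrl.camera_model(name): a dict with "K" (3x3 intrinsics, pixels), "T" (4x4, takes a point from camera to world coordinates). Camera axes: x right, y down, z forward; pixel columns grow to the right and rows downward; lengths in m; the calibration is good to about 2 mm. A picture is of the moment at which its call begins. camera_model takes no time and is no camera call.
- ctrl.sign_off(): hands the job in; it is judged then, once.
The state is a dict: "time": time; "joint_positions": joint angles; "joint_vel": joint speeds; "joint_torque": joint torques, N m; "tool_pos": TCP position; "orientation": TCP orientation; "ft_force": force on the tool from outside, world axes, zero at the start; "wrist_torque": the same for the moment, N m; "gripper_width": finger opening in m; "gripper_force": force on a finger pad.
Only numpy, scipy, OpenCV 4.12 (cv2) and the standard library are available. Lean on these libraries where they do the work, as an engineer would, in place of code of your own. Each camera call takes 0.05 s, during which the arm holds its last target. There are 200 camera calls.

TASK

Set the terminal rail down into the test box, open side down as it lies now, bridging the two upturned channels so that one of its flanges hangs in each trough, between the end blocks; do not drop it. Then swing the cover fully shut and turn both wing knobs as far as they go, so that their tongues swing behind the frame edge. Leave the spare strip, screw jar and screwdriver where they are.

Things in the scene. Friction and masses are not known exactly. Their poses are not given: they have to be found in the camera images.
- testbox: Fixed grey open-topped steel test box, 185 (x) x 200 (y) x 75 mm high, walls and floor 5 mm; origin at the centre of its underside, z up. Its cover is hinged along its top +x edge. A 12 mm inward lip along the top of its -x wall is the frame edge for the tongues.
- nest (a point): Midway between two aluminium channels fixed on the box floor, open side up, at trough-floor height (box x +10, y 0, z +8 mm; box axes): where the underside of the nested rail is centred. Each channel is 40 wide, 20 high, 150 long (y), 3 thick, centred 21 mm either side in x; flange tops 17 mm above here. End blocks: faces at y = -75 and +75 mm, tops 25 mm above here.
- rail_grip (a point): Loose terminal rail, 0.1-0.2 kg: aluminium channel, open side down, 120 long (y) x 40 (x) x 20 high, 3 thick, with a green terminal strip 22 wide, 90 long, 30 high upright along its back. Point on the strip's centre line, 43 mm above the flange undersides, 7 below the strip's top: grip here across the 22 mm; fingertips stay above the channel's back, 23 mm below. Either way round fits.
- lid (a joint): Cover hinge, rad: 0 fully shut, grows as it opens (starts 1.55 to 1.8, about upright). Stiff: it stays where it is left; 3 to 7 N at its free edge moves it. A push on its outer face shuts it.
- lid_hinge (a point): Middle of the cover's hinge line (box frame x = +92.5 mm, z = 75 mm); its axes turn with the cover: -x runs along the cover's underside to the free edge, y along the hinge, z out of the outer face. Cover plate 185 (x) x 200 (y) x 6 mm, from z = 0 to 6 mm, with a clear window.
- lid_edge (a point): Middle of the cover's free edge, on the outer face, 185 mm from the hinge; axes as lid_hinge.
- wing0 (a joint): Wing knob at the cover's -y side, rad: 0 unlatched stop, 1.4 latched stop; starts 0 to 0.25. Seen from outside (above, when shut) it latches COUNTER-CLOCKWISE. Friction 0.08 N m, stays where left. Wing and tongue are in line: nearly parallel to the free edge at 0 (off by 0.17 rad), square to it at 1.4.
- wing0_grip (a point): Middle of that wing: black blade 46 long, 10 thick, 24 high, its centre 22 mm above the cover's outer face, on a 24 mm hub. Axis 142.5 mm from the hinge line, at cover y = -65 mm. Site axes are the cover's, turned by +joint about z; in them the blade runs along (cos 1.4, -sin 1.4) in x, y. Grip across the 10 mm.
- wing1 (a joint): Angle of the wing knob at the cover's +y side, rad: 0 unlatched stop, 1.4 latched stop. Starts 0 to 0.25. Mirror image of wing0: seen from outside it latches CLOCKWISE.
- wing1_grip (a point): Middle of the other wing, sizes as wing0, at cover y = +65 mm. Its axes are those of the cover turned by -joint about z: the blade runs along its direction (cos 1.4, +sin 1.4) in x, y.
- spare_strip: Bystander: bare green terminal strip 70 x 22 x 30 mm, no channel under it; origin under its centre.
- screw_jar: Bystander: small closed glass jar, 52 mm across, 65 mm high; origin under its centre.
- driver: Bystander: screwdriver lying on the bench; origin under its middle.
Not all that is in view belongs to the job. Of the things shaped like the part that bears rail_grip, the aluminium one is meant.

How it is judged:
On the way, in this order (a step that is already met when the one before it is completed fails the run):
1. the rail is nested, a flange in each channel's trough (z of rail_grip in the frame of testbox below 0.0555 m and x of rail_grip in the frame of testbox between -0.006 and 0.026 m and y of rail_grip in the frame of testbox between -0.02 and 0.02 m and angle between rail_grip's own z axis and vertical below 0.08 rad), for 0.2 s.
2. the cover is shut while both knobs are still unlatched (value of joint lid below 0.035 rad and value of joint each of wing0, wing1 below 0.6 rad), for 0.1 s.
3. one knob is latched with the cover shut (value of joint lid below 0.035 rad and value of joint any of wing0, wing1 above 1.15 rad), for 0.1 s.
At the end, for the whole second after the job is handed in: Rail nested and level (0.08 rad) on the channels: grip point under 55.5 mm above the box origin, within 16 mm of box x = +10 mm and 20 mm of y = 0; cover shut within 0.035 rad; both wings past 1.15 rad (stop 1.4), at rest; bystanders within 30 mm of their starts (all of step 1 and value of joint lid below 0.035 rad and value of joint each of wing0, wing1 above 1.15 rad and velocity of joint each of wing0, wing1 below 0.05 rad/s); the robot touches nothing.
It fails at once if the rail is dropped (falls free faster than 0.6 m/s) (linear speed of rail above 0.6 m/s and contact force between the fingers and rail below 0.05 N).
It fails at once if the spare strip is moved more than 30 mm (distance of spare_strip from where it was at the start of the episode above 0.03 m).
It fails at once if the screw jar is moved more than 30 mm (distance of screw_jar from where it was at the start of the episode above 0.03 m).
It fails at once if the screwdriver is moved more than 30 mm (distance of driver from where it was at the start of the episode above 0.03 m).
It also fails if it takes over 72 s, if anything falls off the work surface, if the arm or the gripper's body presses on something with over 40 N, if the wrist force passes 120 N, or if a joint passes its speed limit or range.

## Working session

There is one attempt and no reset: what is moved stays moved. The work goes in short steps, Python scripts to look and compute and a tool call to move; the robot and the scene stay as the last step left them, time stands still between calls to the robot, and variables do not carry over. Pictures are saved under pics/ and viewed, at most 10 in all, crops included, and the job is handed in when it is done.

Besides the shell and the picture viewer there is one more tool, called after "Call:" as name(argument=value, ...), one argument or row to a line, values as JSON. move_arm: Moves the arm, as the interface text tells. Its arguments: {"type":"object","properties":{"increments":{"type":"array"},"newtons":{"type":"number"}},"required":["increments"]}

```bash
mkdir -p pics; cat > h.py <<'E'
from plant import ctrl
import numpy as np, cv2
def shot(n,f):
    im,d=ctrl.get_image(n); cv2.imwrite(f'pics/{f}.png',im); np.save(f'pics/{f}.npy',d); return im,d
def pt(n,d,u,v,r=1):
    m=ctrl.camera_model(n);K,T=np.array(m['K']),np.array(m['T'])
    p=d[v-r:v+r+1,u-r:u+r+1]; p=p[p>0]; z=np.median(p) if p.size else np.nan
    return (T@np.r_[np.linalg.inv(K)@[u,v,1]*z,1])[:3]
def cloud(n,d):
    m=ctrl.camera_model(n);K,T=np.array(m['K']),np.array(m['T'])
    v,u=np.mgrid[:384,:512]; P=np.stack([(u-K[0,2])/K[0,0]*d,(v-K[1,2])/K[1,1]*d,d],-1)
    P=P@T[:3,:3].T+T[:3,3]; P[d<=0]=np.nan; return P
E
python3 - <<'E'
from h import *
a,_=shot('top','t0');b,_=shot('side','s0')
cv2.imwrite('pics/t0b.png',cv2.resize(a,(800,600)));cv2.imwrite('pics/s0b.png',cv2.resize(b,(800,600)))
o=ctrl.get_obs();print(o['tool_pos'],o['orientation'],ctrl.pinch_z,o['time'])
for n in('top','side'):print(ctrl.camera_model(n))
E
```

```text
[ 0.22318853 -0.60985598  0.20465262] [[ 9.39098221e-01  3.43648325e-01 -6.00099520e-04]
 [ 3.43648848e-01 -9.39096908e-01  1.57068023e-03]
 [-2.37899733e-05 -1.68124652e-03 -9.99998586e-01]] 0.0188 0.1
{'K': array([[377.31797256,   0.        , 258.15061427],
       [  0.        , 377.31797256, 193.65673647],
       [  0.        ,   0.        ,   1.        ]]), 'T': array([[-0.02469019, -0.97648962,  0.21414578,  0.28725559],
       [-0.99969351,  0.02372912, -0.0070577 , -0.11271766],
       [ 0.00181028, -0.21425441, -0.97677621,  1.24337227],
       [ 0.        ,  0.        ,  0.        ,  1.        ]])}
{'K': array([[388.6687321 ,   0.        , 252.33497129],
       [  0.        , 388.6687321 , 187.98954992],
       [  0.        ,   0.        ,   1.        ]]), 'T': array([[ 9.73129304e-01, -1.76032020e-01,  1.48432089e-01,
         3.93492436e-01],
       [-2.30259324e-01, -7.43859832e-01,  6.27417878e-01,
        -7.54438303e-01],
       [-3.29673402e-05, -6.44736596e-01, -7.64404815e-01,
         8.61863267e-01],
       [ 0.00000000e+00,  0.00000000e+00,  0.00000000e+00,
         1.00000000e+00]])}
```

View pics/t0b.png

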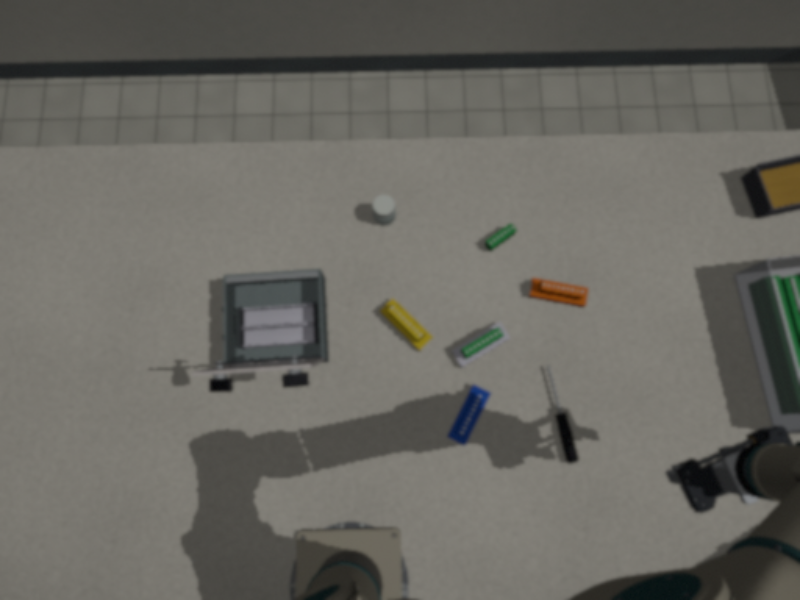

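View pics/s0b.png

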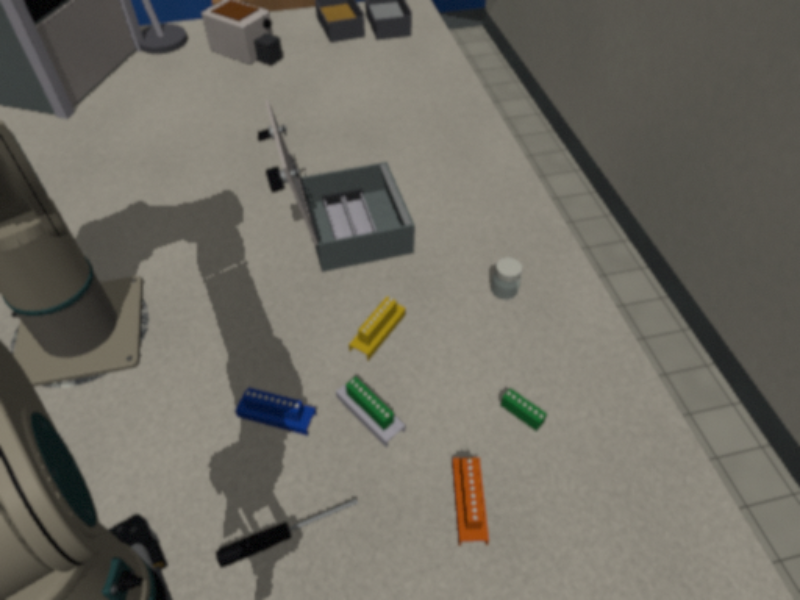

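The top view (800×600) shows the aluminium rail with its green strip at (480,343). The box is at (275,317), with its cover upright on the robot side and the knobs at (220,385) and (295,380). The side view agrees: rail at (370,405), box at (355,215).

```bash
python3 - <<'E'
from h import *
for n,f,roi in(('top','t0',(280,200,330,238)),('side','s0',(212,235,262,286))):
    im=cv2.imread(f'pics/{f}.png');P=cloud(n,np.load(f'pics/{f}.npy'))
    u0,v0,u1,v1=roi;q=P[v0:v1,u0:u1].reshape(-1,3)
    for lo,hi,nm in((.044,.056,'striptop'),(.012,.03,'back')):
        s=q[(q[:,2]>lo)&(q[:,2]<hi)]
        r=cv2.minAreaRect((s[:,:2]*1000).astype(np.float32)); print(n,nm,len(s),r,s.mean(0))
# box: rim points
for n,f,roi in(('top','t0',(135,165,215,240)),('side','s0',(185,95,270,176))):
    P=cloud(n,np.load(f'pics/{f}.npy'));u0,v0,u1,v1=roi;q=P[v0:v1,u0:u1].reshape(-1,3)
    s=q[(q[:,2]>.068)&(q[:,2]<.082)];print(n,'rim',len(s),cv2.minAreaRect((s[:,:2]*1000).astype(np.float32)))
    s=q[(q[:,2]>.02)&(q[:,2]<.03)];print(n,'chan',len(s),cv2.minAreaRect((s[:,:2]*1000).astype(np.float32)),np.median(s,0))
    s=q[(q[:,2]>.085)];print(n,'lid',len(s),s.min(0),s.max(0))
a=cv2.imread('pics/t0.png')[160:260,90:223];b=cv2.imread('pics/s0.png')[60:180,155:275]
cv2.imwrite('pics/c.png',np.hstack([cv2.resize(a,(440,331),interpolation=2),cv2.resize(b,(331,331),interpolation=2)]))
E
```

```text
top striptop 194 ((464.21783447265625, -281.5628662109375), (21.87700653076172, 89.3936538696289), 29.664676666259766) [ 0.46410367 -0.28157408  0.04955819]
top back 243 ((464.79644775390625, -282.2342529296875), (40.1295051574707, 120.84978485107422), 29.763315200805664) [ 0.46140229 -0.27876665  0.01995906]
side striptop 337 ((465.4338684082031, -280.2062683105469), (23.16155242919922, 91.37936401367188), 29.056522369384766) [ 0.46582583 -0.28229144  0.04949445]
side back 369 ((465.6361999511719, -280.2942199707031), (41.19488525390625, 120.73365783691406), 29.32770538330078) [ 0.46403647 -0.29632372  0.02000634]
top rim 626 ((524.3133544921875, 143.05348205566406), (186.33404541015625, 201.35928344726562), 2.629878520965576)
top chan 353 ((530.0790405273438, 140.84483337402344), (166.30349731445312, 197.1827392578125), 2.6695806980133057) [0.51625162 0.15496431 0.0244303 ]
top lid 487 [0.39017431 0.03727482 0.08590184] [0.43420404 0.2335255  0.26010917]
side rim 628 ((523.2666625976562, 145.5049591064453), (192.646240234375, 207.4341278076172), 2.7963690757751465)
side chan 472 ((524.6697998046875, 143.60536193847656), (183.0462646484375, 203.6593017578125), 2.743867874145508) [0.51750152 0.16684376 0.02497926]
side lid 264 [0.40532568 0.03733728 0.08638084] [0.4354304  0.22748632 0.23857498]
```

View pics/c.png

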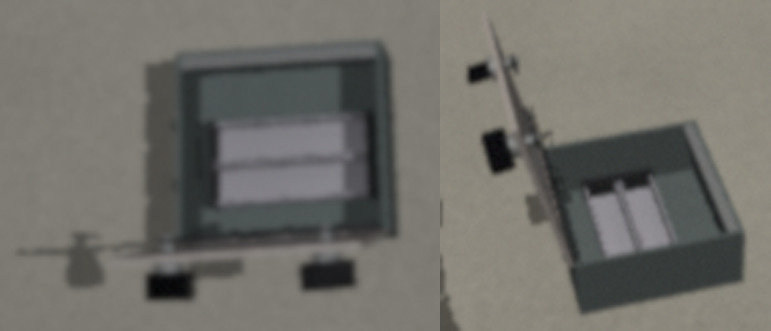

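```bash
python3 - <<'E'
from h import *
yb=np.radians(182.65);c=np.array([.524,.144]);R=np.array([[np.cos(yb),-np.sin(yb)],[np.sin(yb),np.cos(yb)]])
for n,f in(('top','t0'),('side','s0')):
    P=cloud(n,np.load(f'pics/{f}.npy')).reshape(-1,3)
    b=np.c_[(P[:,:2]-c)@R,P[:,2]-.075]*1000
    s=b[(b[:,2]>10)&(b[:,2]<200)&(abs(b[:,0]-95)<90)&(abs(b[:,1])<110)]
    print(n,len(s),s.min(0),s.max(0))
    for z in range(10,200,20):
        k=s[(abs(s[:,2]-z)<10)]; 
        if len(k):print(z,len(k),np.round(np.percentile(k[:,0],[1,10,25,50,75,90,99])))
    # nest channels & blocks
    k=b[(b[:,2]>-60)&(b[:,2]<-48)&(abs(b[:,0]-10)<60)&(abs(b[:,1])<95)]
    print('flange tops',len(k),np.percentile(k[:,:2],[1,50,99],axis=0).round())
E
```

```text
top 804 [ 93.27700126 -98.6745039   10.90183699] [157.95960312 101.28668645 185.29626185]
10 11 [93. 94. 95. 95. 96. 96. 98.]
30 46 [ 96.  96.  97.  97.  98. 100. 103.]
50 16 [101. 101. 102. 103. 104. 104. 107.]
70 29 [103. 104. 105. 105. 107. 107. 108.]
90 13 [107. 108. 109. 109. 110. 111. 113.]
110 11 [110. 111. 111. 113. 114. 114. 115.]
130 181 [110. 116. 134. 145. 151. 155. 157.]
150 282 [106. 110. 118. 134. 144. 152. 157.]
170 88 [121. 122. 123. 126. 128. 130. 131.]
190 127 [125. 126. 126. 128. 129. 130. 131.]
flange tops 309 [[-36. -94.]
 [ 11.  -9.]
 [ 57.  82.]]
side 745 [  92.70986037 -104.43869119   11.38084326] [156.34604105 101.46956826 183.716179  ]
10 16 [93. 93. 93. 94. 95. 97. 99.]
30 46 [ 94.  95.  96.  97.  98. 100. 103.]
50 33 [ 99. 100. 101. 102. 103. 104. 106.]
70 36 [102. 103. 104. 105. 106. 107. 109.]
90 37 [105. 107. 107. 108. 110. 111. 114.]
110 31 [109. 110. 111. 112. 113. 115. 117.]
130 168 [106. 114. 120. 139. 148. 153. 156.]
150 223 [103. 108. 116. 129. 140. 149. 155.]
170 68 [117. 120. 121. 123. 126. 128. 129.]
190 87 [123. 124. 125. 126. 128. 129. 129.]
flange tops 218 [[-33. -95.]
 [  8. -45.]
 [ 63.  44.]]
```

Call:
move_arm(
  increments=[
    {"z": -15,"twist": -8.5,"claw": 60},
    {"z": 0,"twist": -8.5},
    {"twist": -8.5},
    {"twist": -8.5},
    {"twist": -8.5},
    {"twist": -8.5},
    {"twist": -8.5},
    {"twist": -8.5},
    {"twist": -8.5},
    {"twist": -8.5},
    {"twist": -8.5},
    {"twist": -6.1},
  ],
  newtons=25,
)

```text
invalid input
```

Call:
move_arm(
  increments=[
    {"x": 0,"y": 0,"z": -15,"twist": -8.5,"claw": 60},
    {"x": 0,"y": 0,"z": -15,"twist": -8.5,"claw": 60},
    {"x": 0,"y": 0,"z": 0,"twist": -8.5,"claw": 60},
  ],
  newtons=25,
)

```text
time: 0.4
tool_pos: [0.2238, -0.6114, 0.2372]
orientation: [[0.695, 0.719, 0.001], [0.719, -0.695, -0.003], [-0.001, 0.003, -1.0]]
ft_force: [0.6, -1.4, -0.1]
gripper_width: 0.0734
gripper_force: 0.0
```

```bash
cat >> h.py <<'E'
def plan(p,yaw,n):
    """rows from the measured pose to TCP p (m), tool-y heading yaw (deg)"""
    o=ctrl.get_obs();R=np.array(o['orientation']);t=np.array(o['tool_pos']);p=np.array(p)
    a=np.degrees(np.arctan2(R[1,1],R[0,1]));dw=-((yaw-a+180)%360-180)
    s=(p-t)*1000/n
    for i in range(n):
        h=np.radians(a-dw*i/n); y=np.array([np.cos(h),np.sin(h),0]);x=np.cross(y,[0,0,-1])
        print(dict(x=round(s@x,1),y=round(s@y,1),z=round(-s[2],1),twist=round(dw/n,2)))
    print(o['time'],np.round(o['joint_positions'],2),np.round(t,4),round(a,1))
B=np.array([.524,.144]);yb=np.radians(182.65);RB=np.array([[np.cos(yb),-np.sin(yb)],[np.sin(yb),np.cos(yb)]])
def box(x,y,z): return np.r_[B+RB@[x/1000,y/1000],z/1000]
E
python3 -c "
from h import *
plan([.4648,-.281,.15],29.6,11)"
```

```text
{'x': np.float64(36.8), 'y': np.float64(-5.1), 'z': np.float64(7.9), 'twist': np.float64(-6.7)}
{'x': np.float64(37.2), 'y': np.float64(-0.8), 'z': np.float64(7.9), 'twist': np.float64(-6.7)}
{'x': np.float64(37.0), 'y': np.float64(3.5), 'z': np.float64(7.9), 'twist': np.float64(-6.7)}
{'x': np.float64(36.3), 'y': np.float64(7.8), 'z': np.float64(7.9), 'twist': np.float64(-6.7)}
{'x': np.float64(35.2), 'y': np.float64(12.0), 'z': np.float64(7.9), 'twist': np.float64(-6.7)}
{'x': np.float64(33.5), 'y': np.float64(16.0), 'z': np.float64(7.9), 'twist': np.float64(-6.7)}
{'x': np.float64(31.5), 'y': np.float64(19.8), 'z': np.float64(7.9), 'twist': np.float64(-6.7)}
{'x': np.float64(28.9), 'y': np.float64(23.4), 'z': np.float64(7.9), 'twist': np.float64(-6.7)}
{'x': np.float64(26.0), 'y': np.float64(26.6), 'z': np.float64(7.9), 'twist': np.float64(-6.7)}
{'x': np.float64(22.7), 'y': np.float64(29.4), 'z': np.float64(7.9), 'twist': np.float64(-6.7)}
{'x': np.float64(19.1), 'y': np.float64(31.9), 'z': np.float64(7.9), 'twist': np.float64(-6.7)}
0.4 [ 1.23  0.6  -0.08  1.48  0.05  1.07  0.36] [ 0.2238 -0.6114  0.2372] -44.1
```

Call:
move_arm(
  increments=[
    {"x": 37,"y": -5,"z": 8,"twist": -6.7,"claw": 50},
    {"x": 37,"y": -1,"z": 8,"twist": -6.7,"claw": 50},
    {"x": 37,"y": 3.5,"z": 8,"twist": -6.7,"claw": 50},
    {"x": 36,"y": 8,"z": 8,"twist": -6.7,"claw": 50},
    {"x": 35,"y": 12,"z": 8,"twist": -6.7,"claw": 50},
    {"x": 33.5,"y": 16,"z": 8,"twist": -6.7,"claw": 50},
    {"x": 31.5,"y": 20,"z": 8,"twist": -6.7,"claw": 50},
    {"x": 29,"y": 23,"z": 8,"twist": -6.7,"claw": 50},
    {"x": 26,"y": 27,"z": 8,"twist": -6.7,"claw": 50},
    {"x": 23,"y": 29,"z": 8,"twist": -6.7,"claw": 50},
    {"x": 19,"y": 32,"z": 7,"twist": -6.7,"claw": 50},
    {"x": 0,"y": 0,"z": 0,"twist": 0,"claw": 50},
  ],
)

```text
time: 1.6
tool_pos: [0.4692, -0.2757, 0.1477]
orientation: [[-0.499, 0.867, 0.001], [0.867, 0.499, 0.004], [0.003, 0.003, -1.0]]
ft_force: [-0.2, -0.2, 0.2]
gripper_width: 0.05
gripper_force: 0.0
```

```bash
python3 -c "
from h import *
plan([.4648,-.281,.026],29.6,5)"
```

```text
{'x': np.float64(-0.5), 'y': np.float64(-1.3), 'z': np.float64(24.3), 'twist': np.float64(0.06)}
{'x': np.float64(-0.5), 'y': np.float64(-1.3), 'z': np.float64(24.3), 'twist': np.float64(0.06)}
{'x': np.float64(-0.5), 'y': np.float64(-1.3), 'z': np.float64(24.3), 'twist': np.float64(0.06)}
{'x': np.float64(-0.5), 'y': np.float64(-1.3), 'z': np.float64(24.3), 'twist': np.float64(0.06)}
{'x': np.float64(-0.5), 'y': np.float64(-1.3), 'z': np.float64(24.3), 'twist': np.float64(0.06)}
1.6 [ 0.76  0.58 -0.43  1.87  0.33  0.76  0.68] [ 0.4692 -0.2757  0.1477] 29.9
```

Call:
move_arm(
  increments=[
    {"x": -0.5,"y": -1.5,"z": 24,"twist": 0,"claw": 50},
    {"x": -0.5,"y": -1,"z": 24,"twist": 0,"claw": 50},
    {"x": -0.5,"y": -1,"z": 24,"twist": 0,"claw": 50},
    {"x": -0.5,"y": -1.5,"z": 24,"twist": 0,"claw": 50},
    {"x": -0.5,"y": -1,"z": 24,"twist": 0,"claw": 50},
    {"x": 0,"y": 0,"z": 0,"twist": 0,"claw": 50},
    {"x": 0,"y": 0,"z": 0,"twist": 0,"claw": 0},
    {"x": 0,"y": 0,"z": 0,"twist": 0,"claw": 0},
    {"x": 0,"y": 0,"z": 0,"twist": 0,"claw": 0},
    {"x": 0,"y": 0,"z": 0,"twist": 0,"claw": 0},
  ],
  newtons=25,
)

```text
time: 2.6
tool_pos: [0.4633, -0.2871, 0.0296]
orientation: [[-0.489, 0.872, 0.003], [0.872, 0.489, -0.001], [-0.002, 0.002, -1.0]]
ft_force: [-0.3, 0.1, 3.6]
gripper_width: 0.0217
gripper_force: 25.1
```

Call:
move_arm(
  increments=[
    {"x": 0,"y": 0,"z": -10,"twist": 0,"claw": 0},
    {"x": 0,"y": 0,"z": -30,"twist": 0,"claw": 0},
    {"x": 0,"y": 0,"z": -35,"twist": 0,"claw": 0},
    {"x": 0,"y": 0,"z": -35,"twist": 0,"claw": 0},
    {"x": 0,"y": 0,"z": -35,"twist": 0,"claw": 0},
    {"x": 0,"y": 0,"z": 0,"twist": 0,"claw": 0},
  ],
  newtons=30,
)

```text
time: 3.2
tool_pos: [0.4647, -0.2881, 0.1786]
orientation: [[-0.489, 0.872, 0.008], [0.872, 0.489, -0.005], [-0.008, 0.004, -1.0]]
ft_force: [0.2, -0.2, -1.4]
gripper_width: 0.0221
gripper_force: 30.0
```

```bash
python3 -c "
from h import *
plan(box(0,4.6,165),2.65,12)"
```

```text
{'x': np.float64(28.6), 'y': np.float64(21.7), 'z': np.float64(1.1), 'twist': np.float64(2.22)}
{'x': np.float64(29.5), 'y': np.float64(20.6), 'z': np.float64(1.1), 'twist': np.float64(2.22)}
{'x': np.float64(30.2), 'y': np.float64(19.5), 'z': np.float64(1.1), 'twist': np.float64(2.22)}
{'x': np.float64(31.0), 'y': np.float64(18.3), 'z': np.float64(1.1), 'twist': np.float64(2.22)}
{'x': np.float64(31.7), 'y': np.float64(17.1), 'z': np.float64(1.1), 'twist': np.float64(2.22)}
{'x': np.float64(32.3), 'y': np.float64(15.8), 'z': np.float64(1.1), 'twist': np.float64(2.22)}
{'x': np.float64(32.9), 'y': np.float64(14.6), 'z': np.float64(1.1), 'twist': np.float64(2.22)}
{'x': np.float64(33.4), 'y': np.float64(13.3), 'z': np.float64(1.1), 'twist': np.float64(2.22)}
{'x': np.float64(33.9), 'y': np.float64(12.0), 'z': np.float64(1.1), 'twist': np.float64(2.22)}
{'x': np.float64(34.4), 'y': np.float64(10.7), 'z': np.float64(1.1), 'twist': np.float64(2.22)}
{'x': np.float64(34.7), 'y': np.float64(9.3), 'z': np.float64(1.1), 'twist': np.float64(2.22)}
{'x': np.float64(35.1), 'y': np.float64(8.0), 'z': np.float64(1.1), 'twist': np.float64(2.22)}
3.2 [ 0.8   0.54 -0.45  1.84  0.31  0.82  0.71] [ 0.4647 -0.2881  0.1786] 29.3
```

Call:
move_arm(
  increments=[
    {"x": 20,"y": 30,"z": 0,"twist": 2.2,"claw": 0},
    {"x": 24,"y": 30,"z": 0,"twist": 2.2,"claw": 0},
    {"x": 26,"y": 30,"z": 0,"twist": 2.2,"claw": 0},
    {"x": 30,"y": 25,"z": 0,"twist": 2.2,"claw": 0},
    {"x": 33,"y": 20,"z": 0,"twist": 2.2,"claw": 0},
    {"x": 35,"y": 15,"z": 0,"twist": 2.2,"claw": 0},
    {"x": 37,"y": 12,"z": 0,"twist": 2.2,"claw": 0},
    {"x": 38,"y": 8,"z": 0,"twist": 2.2,"claw": 0},
    {"x": 38,"y": 6,"z": 0,"twist": 2.2,"claw": 0},
    {"x": 38,"y": 3,"z": 0,"twist": 2.2,"claw": 0},
    {"x": 36,"y": 2,"z": 0,"twist": 2.2,"claw": 0},
    {"x": 30,"y": 0,"z": 0,"twist": 2.2,"claw": 0},
  ],
)

```text
time: 4.4
tool_pos: [0.5206, 0.1516, 0.173]
orientation: [[-0.051, 0.999, -0.002], [0.999, 0.051, -0.0], [-0.0, -0.002, -1.0]]
ft_force: [-0.2, -0.2, -0.6]
gripper_width: 0.0219
gripper_force: 30.0
```

```bash
python3 -c "
from h import *
plan(box(2,4.6,110),2.65,3)"
```

```text
{'x': np.float64(-4.1), 'y': np.float64(0.3), 'z': np.float64(21.0), 'twist': np.float64(0.08)}
{'x': np.float64(-4.1), 'y': np.float64(0.3), 'z': np.float64(21.0), 'twist': np.float64(0.08)}
{'x': np.float64(-4.1), 'y': np.float64(0.3), 'z': np.float64(21.0), 'twist': np.float64(0.08)}
4.4 [-0.13  0.53 -0.31  1.85  0.21  0.8  -0.49] [0.5206 0.1516 0.173 ] 2.9
```

Call:
move_arm(
  increments=[
    {"x": -4,"y": 0,"z": 21,"twist": 0,"claw": 0},
    {"x": -4,"y": 0.5,"z": 21,"twist": 0,"claw": 0},
    {"x": -4,"y": 0,"z": 21,"twist": 0,"claw": 0},
    {"x": 0,"y": 0,"z": 0,"twist": 0,"claw": 0},
    {"x": 0,"y": 0,"z": 0,"twist": 0,"claw": 0},
  ],
)

```text
time: 4.9
tool_pos: [0.5224, 0.1375, 0.1103]
orientation: [[-0.05, 0.999, -0.001], [0.999, 0.05, -0.0], [-0.0, -0.001, -1.0]]
ft_force: [1.1, 0.3, -1.3]
gripper_width: 0.022
gripper_force: 30.0
```

```bash
python3 - <<'E'
from h import *
plan(box(2,4.6,40),2.65,5)
a,d=shot('top','t1');b,_=shot('side','s1')
A=cv2.resize(a[150:250,110:230],(480,400),interpolation=2);Bm=cv2.resize(b[60:180,170:266],(320,400),interpolation=2)
cv2.imwrite('pics/c1.png',np.hstack([A,Bm]))
E
```

```text
{'x': np.float64(0.4), 'y': np.float64(-0.0), 'z': np.float64(14.1), 'twist': np.float64(0.05)}
{'x': np.float64(0.4), 'y': np.float64(-0.0), 'z': np.float64(14.1), 'twist': np.float64(0.05)}
{'x': np.float64(0.4), 'y': np.float64(-0.0), 'z': np.float64(14.1), 'twist': np.float64(0.05)}
{'x': np.float64(0.4), 'y': np.float64(-0.0), 'z': np.float64(14.1), 'twist': np.float64(0.05)}
{'x': np.float64(0.4), 'y': np.float64(-0.0), 'z': np.float64(14.1), 'twist': np.float64(0.05)}
4.9 [-0.13  0.62 -0.27  1.91  0.26  0.65 -0.51] [0.5224 0.1375 0.1103] 2.9
```

View pics/c1.png

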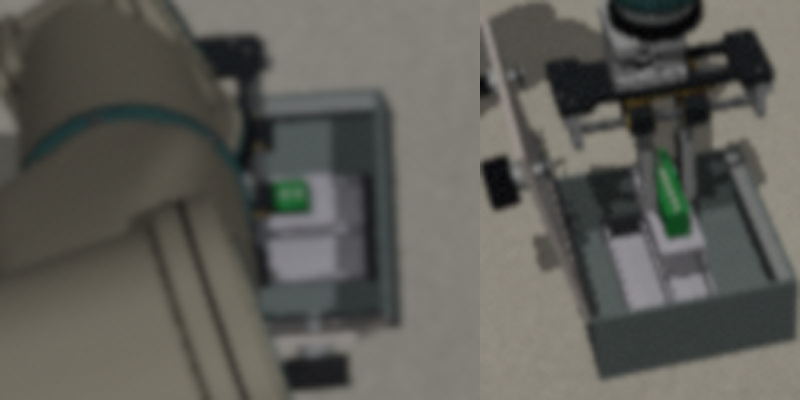

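Rail is level over the box, its strip at (290,195) in the top crop; the gripper body is clear of the cover. Next I lower it.

Call:
move_arm(
  increments=[
    {"x": 0.5,"y": -1,"z": 13,"twist": 0,"claw": 0},
    {"x": 0.5,"y": -1,"z": 13,"twist": 0,"claw": 0},
    {"x": 0.5,"y": -1,"z": 13,"twist": 0,"claw": 0},
    {"x": 0,"y": 0,"z": 13,"twist": 0,"claw": 0},
    {"x": 0,"y": 0,"z": 10,"twist": 0,"claw": 0},
    {"x": 0,"y": 0,"z": 4,"twist": 0,"claw": 0},
    {"x": 0,"y": 0,"z": 3,"twist": 0,"claw": 0},
    {"x": 0,"y": 0,"z": 0,"twist": 0,"claw": 0},
  ],
)

```text
time: 5.8
tool_pos: [0.52, 0.139, 0.0414]
orientation: [[-0.051, 0.999, 0.0], [0.999, 0.051, -0.0], [-0.0, 0.0, -1.0]]
ft_force: [-0.0, -0.6, -1.6]
gripper_width: 0.0217
gripper_force: 30.0
```

Call:
move_arm(
  increments=[
    {"x": 0,"y": 0,"z": 2,"twist": 0,"claw": 0},
    {"x": 0,"y": 0,"z": 1.5,"twist": 0,"claw": 0},
    {"x": 0,"y": 0,"z": 1,"twist": 0,"claw": 0},
    {"x": 0,"y": 0,"z": 0,"twist": 0,"claw": 0},
  ],
)

```text
time: 6.2
tool_pos: [0.5202, 0.1391, 0.0376]
orientation: [[-0.051, 0.999, 0.001], [0.999, 0.051, -0.0], [-0.0, 0.001, -1.0]]
ft_force: [-1.0, -0.5, 3.3]
gripper_width: 0.0218
gripper_force: 30.0
```

Call:
move_arm(
  increments=[
    {"x": 0,"y": 0,"z": 0,"twist": 0,"claw": 36},
    {"x": 0,"y": 0,"z": 0,"twist": 0,"claw": 36},
    {"x": 0,"y": 0,"z": -10,"twist": 0,"claw": 36},
    {"x": 0,"y": 0,"z": -30,"twist": 0,"claw": 36},
    {"x": 0,"y": 4,"z": -40,"twist": 0,"claw": 36},
    {"x": 0,"y": 4,"z": -45,"twist": 0,"claw": 36},
    {"x": 0,"y": 0,"z": -45,"twist": 0,"claw": 36},
    {"x": 0,"y": 0,"z": -45,"twist": 0,"claw": 36},
    {"x": 0,"y": 0,"z": -40,"twist": 0,"claw": 10},
  ],
)

```text
time: 7.1
tool_pos: [0.5279, 0.1395, 0.2952]
orientation: [[-0.051, 0.999, 0.002], [0.999, 0.051, 0.001], [0.001, 0.002, -1.0]]
ft_force: [0.4, 0.3, 0.4]
gripper_width: 0.031
gripper_force: 0.0
```

```bash
python3 - <<'E'
from h import *
b,d=shot('side','s2');P=cloud('side',d)[90:180,185:270].reshape(-1,3)
q=np.c_[(P[:,:2]-B)@RB,P[:,2]]*1000
s=q[(q[:,2]>52)&(q[:,2]<65)&(abs(q[:,0]-10)<30)&(abs(q[:,1])<60)]
print(len(s),cv2.minAreaRect(s[:,:2].astype(np.float32)),np.percentile(s[:,2],[5,50,95]))
# path for lid push
plan(box(145,0,290),2.65,4)
E
```

```text
153 ((2.5802221298217773, -1.4970741271972656), (95.07028198242188, 22.556673049926758), 89.89242553710938) [53.46080209 57.6914086  59.80134551]
{'x': np.float64(1.0), 'y': np.float64(-38.0), 'z': np.float64(2.9), 'twist': np.float64(0.06)}
{'x': np.float64(1.0), 'y': np.float64(-38.0), 'z': np.float64(2.9), 'twist': np.float64(0.06)}
{'x': np.float64(0.9), 'y': np.float64(-38.0), 'z': np.float64(2.9), 'twist': np.float64(0.06)}
{'x': np.float64(0.9), 'y': np.float64(-38.0), 'z': np.float64(2.9), 'twist': np.float64(0.06)}
7.15 [-0.07  0.39 -0.35  1.67  0.15  1.09 -0.41] [0.5313 0.141  0.3014] 2.9
```

Rail is nested: strip top at 57.7 mm, box x 2.6, y −1.5. Next, over the cover to its outer side.

Call:
move_arm(
  increments=[
    {"x": 1,"y": -40,"z": 0,"twist": 0,"claw": 0},
    {"x": 1,"y": -40,"z": 0,"twist": 0,"claw": 0},
    {"x": 1,"y": -40,"z": 0,"twist": 0,"claw": 0},
    {"x": 1,"y": -40,"z": 0,"twist": 0,"claw": 0},
    {"x": 0,"y": 0,"z": 0,"twist": 0,"claw": 0},
    {"x": 0,"y": 0,"z": 0,"twist": 0,"claw": 0},
  ],
)

```text
time: 7.75
tool_pos: [0.368, 0.1353, 0.2927]
orientation: [[-0.051, 0.999, 0.002], [0.999, 0.051, -0.0], [-0.0, 0.002, -1.0]]
ft_force: [0.2, 0.0, -0.3]
gripper_width: 0.0005
gripper_force: 0.0
```

```bash
python3 - <<'E'
from h import *
o=ctrl.get_obs();t=np.array(o['tool_pos']);print((t[:2]-B)@RB*1000,t[2],np.round(o['joint_positions'],2),o['gripper_width'])
E
```

```text
[156.23754734   1.47818191] 0.29273538074898947 [-0.08  0.16 -0.4   2.04  0.07  0.96 -0.47] 0.0004881586550250475
```

```bash
python3 - <<'E'
import numpy as np
th=np.linspace(1.7,0,21);r=165
x=92.5-r*np.cos(th)+6*np.sin(th)+12.5; z=75+r*np.sin(th)+6*np.cos(th)
x=np.r_[156.2,x];z=np.r_[237.7,z]
for i in range(21):print(i,round(th[i],2),'y',round(-(x[i+1]-x[i]),1),'z',round(-(z[i+1]-z[i]),1))
E
```

```text
0 1.7 y 24.0 z -0.2
1 1.62 y 13.9 z -1.7
2 1.53 y 14.0 z -0.5
3 1.44 y 14.0 z 0.7
4 1.36 y 13.9 z 1.8
5 1.27 y 13.7 z 3.0
6 1.19 y 13.4 z 4.2
7 1.1 y 13.0 z 5.3
8 1.02 y 12.5 z 6.4
9 0.94 y 11.9 z 7.4
10 0.85 y 11.2 z 8.4
11 0.76 y 10.5 z 9.3
12 0.68 y 9.7 z 10.2
13 0.6 y 8.8 z 11.0
14 0.51 y 7.8 z 11.7
15 0.43 y 6.8 z 12.3
16 0.34 y 5.7 z 12.8
17 0.26 y 4.6 z 13.3
18 0.17 y 3.5 z 13.6
19 0.09 y 2.3 z 13.8
20 0.0 y 1.1 z 14.0
```

Call:
move_arm(
  increments=[
    {"x": 0,"y": 0,"z": 25,"twist": 0,"claw": 0},
    {"x": 0,"y": 0,"z": 30,"twist": 0,"claw": 0},
    {"x": 0,"y": 0,"z": 0,"twist": 0,"claw": 0},
  ],
)

```text
time: 8.05
tool_pos: [0.367, 0.1344, 0.2347]
orientation: [[-0.05, 0.999, -0.005], [0.999, 0.05, -0.002], [-0.001, -0.005, -1.0]]
ft_force: [0.2, 0.2, 0.1]
gripper_width: 0.0006
gripper_force: 0.0
```

Call:
move_arm(
  increments=[
    {"x": 0,"y": 12,"z": 0,"twist": 0,"claw": 0},
    {"x": 0,"y": 12,"z": 0,"twist": 0,"claw": 0},
    {"x": 0,"y": 14,"z": 0,"twist": 0,"claw": 0},
    {"x": 0,"y": 14,"z": 0,"twist": 0,"claw": 0},
    {"x": 0,"y": 14,"z": 0.5,"twist": 0,"claw": 0},
    {"x": 0,"y": 14,"z": 2,"twist": 0,"claw": 0},
    {"x": 0,"y": 13.5,"z": 3,"twist": 0,"claw": 0},
    {"x": 0,"y": 13.5,"z": 4,"twist": 0,"claw": 0},
    {"x": 0,"y": 13,"z": 5,"twist": 0,"claw": 0},
    {"x": 0,"y": 12.5,"z": 6.5,"twist": 0,"claw": 0},
  ],
)

```text
time: 9.05
tool_pos: [0.502, 0.1421, 0.2157]
orientation: [[-0.05, 0.999, 0.001], [0.999, 0.05, 0.0], [0.0, 0.001, -1.0]]
ft_force: [-0.4, 0.5, 1.6]
gripper_width: 0.0008
gripper_force: 1.0
```

```bash
python3 - <<'E'
from h import *
o=ctrl.get_obs();t=np.array(o['tool_pos']);print((t[:2]-B)@RB*1000,t[2],np.round(o['joint_positions'],2))
b,d=shot('side','s3');cv2.imwrite('pics/c3.png',cv2.resize(b[40:180,140:290],(600,560),interpolation=2))
E
```

```text
[22.08800037  0.8340427 ] 0.21574401006592953 [-0.09  0.45 -0.34  1.85  0.19  0.87 -0.48]
```

View pics/c3.png

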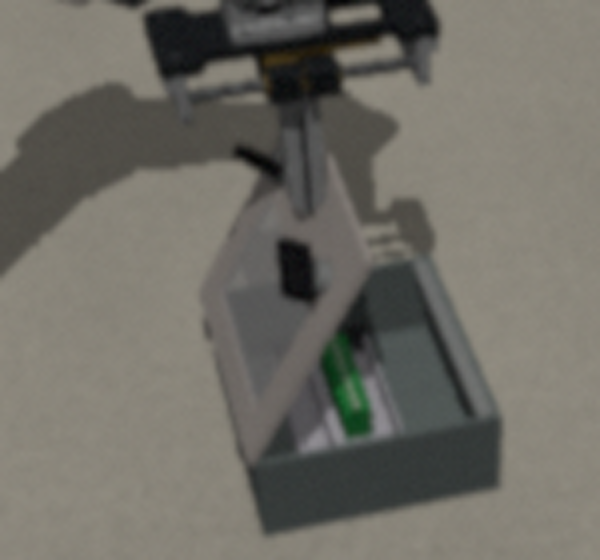

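The fingertips push the outer face at (305,205), and the cover is at about 1 rad. Continuing.

Call:
move_arm(
  increments=[
    {"x": 0,"y": 12,"z": 7.5,"twist": 0,"claw": 0},
    {"x": 0,"y": 11,"z": 8.5,"twist": 0,"claw": 0},
    {"x": 0,"y": 10.5,"z": 9.5,"twist": 0,"claw": 0},
    {"x": 0,"y": 9.5,"z": 10,"twist": 0,"claw": 0},
    {"x": 0,"y": 9,"z": 11,"twist": 0,"claw": 0},
    {"x": 0,"y": 8,"z": 12,"twist": 0,"claw": 0},
    {"x": 0,"y": 7,"z": 12.5,"twist": 0,"claw": 0},
    {"x": 0,"y": 5.5,"z": 13,"twist": 0,"claw": 0},
    {"x": 0,"y": 4.5,"z": 13,"twist": 0,"claw": 0},
    {"x": 0,"y": 3.5,"z": 13,"twist": 0,"claw": 0},
    {"x": 0,"y": 0,"z": 10,"twist": 0,"claw": 0},
    {"x": 0,"y": 0,"z": 0,"twist": 0,"claw": 0},
  ],
)

```text
time: 10.3
tool_pos: [0.5792, 0.1456, 0.0941]
orientation: [[-0.051, 0.999, -0.003], [0.999, 0.051, -0.001], [-0.001, -0.003, -1.0]]
ft_force: [-0.1, 0.3, -0.3]
gripper_width: 0.0004
gripper_force: 0.0
```

Call:
move_arm(
  increments=[
    {"x": 0,"y": 0,"z": 6,"twist": 0,"claw": 0},
    {"x": 0,"y": 0,"z": 5,"twist": 0,"claw": 0},
    {"x": 0,"y": 0,"z": 2,"twist": 0,"claw": 0},
    {"x": 0,"y": 0,"z": 0,"twist": 0,"claw": 0},
  ],
)

```text
time: 10.7
tool_pos: [0.5805, 0.146, 0.0829]
orientation: [[-0.051, 0.999, -0.0], [0.999, 0.051, -0.0], [-0.0, -0.0, -1.0]]
ft_force: [-0.1, 1.2, -0.3]
gripper_width: 0.0007
gripper_force: 0.0
```

Call:
move_arm(
  increments=[
    {"x": 0,"y": 0,"z": 2,"twist": 0,"claw": 0},
    {"x": 0,"y": 0,"z": 2,"twist": 0,"claw": 0},
    {"x": 0,"y": 0,"z": 0,"twist": 0,"claw": 0},
  ],
)

```text
time: 11.0
tool_pos: [0.5809, 0.1462, 0.0812]
orientation: [[-0.05, 0.999, 0.001], [0.999, 0.05, -0.0], [-0.0, 0.001, -1.0]]
ft_force: [-4.0, -1.2, 15.1]
gripper_width: 0.0006
gripper_force: 7.4
```

Call:
move_arm(
  increments=[
    {"x": 0,"y": 0,"z": -20,"twist": 0,"claw": 0},
    {"x": 0,"y": 0,"z": -45,"twist": 0,"claw": 30},
    {"x": 0,"y": 0,"z": -45,"twist": 0,"claw": 30},
    {"x": 0,"y": 0,"z": -45,"twist": 0,"claw": 30},
    {"x": 0,"y": 0,"z": 0,"twist": 0,"claw": 30},
  ],
)

```text
time: 11.5
tool_pos: [0.5846, 0.1478, 0.2408]
orientation: [[-0.05, 0.999, 0.012], [0.999, 0.05, 0.004], [0.003, 0.012, -1.0]]
ft_force: [-0.2, 0.4, -0.1]
gripper_width: 0.0285
gripper_force: 0.0
```

```bash
python3 - <<'E'
from h import *
b,d=shot('side','s4');a,dt=shot('top','t4')
for n,D in(('side',d),('top',dt)):
    P=cloud(n,D).reshape(-1,3);q=np.c_[(P[:,:2]-B)@RB,P[:,2]]*1000
    l=q[(abs(q[:,0])<90)&(abs(q[:,1])<98)&(q[:,2]>70)&(q[:,2]<95)]
    A=np.c_[l[:,:2],np.ones(len(l))];w=(l[:,2]>76)&(l[:,2]<86);print(n,'plane',np.linalg.lstsq(A[w],l[w,2],rcond=None)[0],w.sum())
    for sy in(-65,65):
        s=q[(abs(q[:,0]+50)<40)&(abs(q[:,1]-sy)<40)&(q[:,2]>108)&(q[:,2]<122)]
        if len(s)>4: print(sy,len(s),cv2.minAreaRect(s[:,:2].astype(np.float32)),s.mean(0).round(1))
A=cv2.resize(b[60:180,180:280],(480,576),interpolation=2);cv2.imwrite('pics/c4.png',A)
E
```

```text
side plane [-3.51634722e-03  1.07843009e-04  7.99740280e+01] 2377
-65 40 ((-51.903629302978516, -65.54480743408203), (11.267505645751953, 45.134063720703125), 24.218673706054688) [-51.6 -63.3 112.9]
65 34 ((-51.36036682128906, 65.21504211425781), (46.6136474609375, 5.859770774841309), 74.49205780029297) [-50.7  67.4 113.4]
top plane [-2.69660158e-03  7.50657796e-03  7.99820087e+01] 1832
65 50 ((-50.02490234375, 66.94752502441406), (43.86772918701172, 10.414709091186523), 73.04035186767578) [-49.2  67.1 113.6]
```

View pics/c4.png

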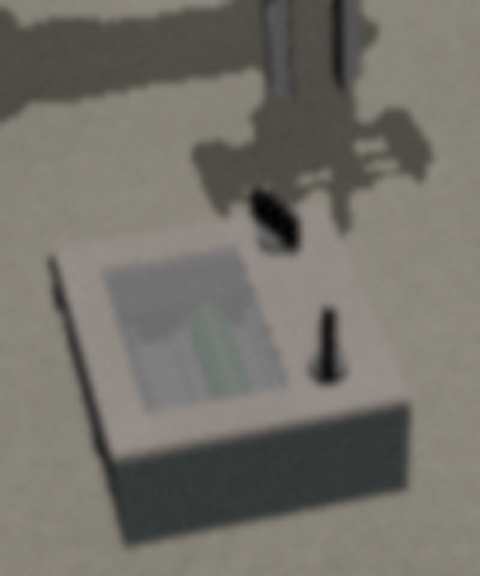

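The crop shows the cover shut, with the blades at (275,220), which is wing0 at about 0.25 rad, and (328,345), which is wing1 at about 0.11 rad. Wing0 goes first.

```bash
python3 -c "
from h import *
plan(box(-51,-64.5,130),26.85,4)"
```

```text
{'x': np.float64(16.3), 'y': np.float64(-1.5), 'z': np.float64(26.3), 'twist': np.float64(-5.99)}
{'x': np.float64(16.3), 'y': np.float64(0.2), 'z': np.float64(26.3), 'twist': np.float64(-5.99)}
{'x': np.float64(16.2), 'y': np.float64(1.9), 'z': np.float64(26.3), 'twist': np.float64(-5.99)}
{'x': np.float64(15.9), 'y': np.float64(3.6), 'z': np.float64(26.3), 'twist': np.float64(-5.99)}
11.6 [-0.08  0.54 -0.33  1.63  0.2   1.01 -0.43] [0.5812 0.1461 0.2352] 2.9
```

Call:
move_arm(
  increments=[
    {"x": 16,"y": -1.5,"z": 26,"twist": -6,"claw": 36},
    {"x": 16,"y": 0,"z": 26,"twist": -6,"claw": 36},
    {"x": 16,"y": 2,"z": 26,"twist": -6,"claw": 36},
    {"x": 16,"y": 3.5,"z": 26,"twist": -6,"claw": 36},
    {"x": 0,"y": 0,"z": 0,"twist": 0,"claw": 36},
    {"x": 0,"y": 0,"z": 0,"twist": 0,"claw": 36},
  ],
)

```text
time: 12.2
tool_pos: [0.5704, 0.2092, 0.1288]
orientation: [[-0.451, 0.893, -0.003], [0.893, 0.451, -0.001], [0.0, -0.003, -1.0]]
ft_force: [0.1, -0.1, 0.1]
gripper_width: 0.0363
gripper_force: 0.0
```

```bash
python3 -c "
from h import *
plan(box(-51,-64.5,95),26.85,2)"
```

```text
{'x': np.float64(0.4), 'y': np.float64(1.0), 'z': np.float64(16.9), 'twist': np.float64(-0.03)}
{'x': np.float64(0.4), 'y': np.float64(1.0), 'z': np.float64(16.9), 'twist': np.float64(-0.03)}
12.2 [-0.15  0.69 -0.4   1.71  0.35  0.82 -0.24] [0.5704 0.2092 0.1288] 26.8
```

Call:
move_arm(
  increments=[
    {"x": 0.5,"y": 1,"z": 16,"twist": 0,"claw": 36},
    {"x": 0.5,"y": 1,"z": 16,"twist": 0,"claw": 36},
    {"x": 0,"y": 0,"z": 0,"twist": 0,"claw": 36},
    {"x": 0,"y": 0,"z": 0,"twist": 0,"claw": 0},
    {"x": 0,"y": 0,"z": 0,"twist": 0,"claw": 0},
    {"x": 0,"y": 0,"z": 0,"twist": 0,"claw": 0},
    {"x": 0,"y": 0,"z": 0,"twist": 0,"claw": 0},
  ],
  newtons=25,
)

```text
time: 12.9
tool_pos: [0.5718, 0.2112, 0.0986]
orientation: [[-0.452, 0.892, -0.001], [0.892, 0.452, -0.001], [-0.0, -0.002, -1.0]]
ft_force: [-3.1, -2.2, 4.3]
gripper_width: 0.0097
gripper_force: 24.9
```

Gripped on 9.7 mm. Turn counter-clockwise.

Call:
move_arm(
  increments=[
    {"x": 0,"y": 0,"z": 0,"twist": -8,"claw": 0},
    {"x": 0,"y": 0,"z": 0,"twist": -8,"claw": 0},
    {"x": 0,"y": 0,"z": 0,"twist": -8,"claw": 0},
    {"x": 0,"y": 0,"z": 0,"twist": -8,"claw": 0},
    {"x": 0,"y": 0,"z": 0,"twist": -8,"claw": 0},
    {"x": 0,"y": 0,"z": 0,"twist": -8,"claw": 0},
    {"x": 0,"y": 0,"z": 0,"twist": -8,"claw": 0},
    {"x": 0,"y": 0,"z": 0,"twist": -8,"claw": 0},
    {"x": 0,"y": 0,"z": 0,"twist": -2,"claw": 0},
    {"x": 0,"y": 0,"z": 0,"twist": 0,"claw": 0},
    {"x": 0,"y": 0,"z": 0,"twist": 0,"claw": 0},
  ],
)

```text
time: 14.0
tool_pos: [0.5725, 0.2123, 0.0985]
orientation: [[-0.999, -0.049, 0.0], [-0.049, 0.999, 0.001], [-0.0, 0.001, -1.0]]
ft_force: [-3.6, 2.0, 5.9]
gripper_width: 0.0096
gripper_force: 25.0
```

```bash
python3 -c "
from h import *
o=ctrl.get_obs();print(o['wrist_torque'],o['joint_positions'],o['gripper_width'])"
```

```text
[ 0.17588319  0.44697903 -0.01335725] [ 0.01007297  0.79443619 -0.69455834  1.71716411  0.63999116  0.86968037
  0.6537429 ] 0.00964748594782868
```

Call:
move_arm(
  increments=[
    {"x": 0,"y": 0,"z": 0,"twist": -4,"claw": 0},
    {"x": 0,"y": 0,"z": 0,"twist": 0,"claw": 0},
    {"x": 0,"y": 0,"z": 0,"twist": 0,"claw": 36},
    {"x": 0,"y": 0,"z": 0,"twist": 0,"claw": 36},
    {"x": 0,"y": 0,"z": 0,"twist": 0,"claw": 36},
    {"x": 0,"y": 0,"z": -20,"twist": 0,"claw": 36},
    {"x": 0,"y": 0,"z": -20,"twist": 0,"claw": 36},
    {"x": 0,"y": 0,"z": 0,"twist": 0,"claw": 36},
  ],
)

```text
time: 14.8
tool_pos: [0.5742, 0.2127, 0.1401]
orientation: [[-0.993, -0.119, 0.004], [-0.119, 0.993, 0.002], [-0.004, 0.001, -1.0]]
ft_force: [0.3, 0.4, 0.0]
gripper_width: 0.0363
gripper_force: 0.0
```

```bash
python3 -c "
from h import *
plan(box(-50,66.5,135),-14+0.9+182.65-180-0.0-2.5,12)"
```

```text
{'x': np.float64(1.1), 'y': np.float64(-11.0), 'z': np.float64(0.4), 'twist': np.float64(9.15)}
{'x': np.float64(-0.7), 'y': np.float64(-11.0), 'z': np.float64(0.4), 'twist': np.float64(9.15)}
{'x': np.float64(-2.4), 'y': np.float64(-10.8), 'z': np.float64(0.4), 'twist': np.float64(9.15)}
{'x': np.float64(-4.1), 'y': np.float64(-10.3), 'z': np.float64(0.4), 'twist': np.float64(9.15)}
{'x': np.float64(-5.7), 'y': np.float64(-9.5), 'z': np.float64(0.4), 'twist': np.float64(9.15)}
{'x': np.float64(-7.1), 'y': np.float64(-8.5), 'z': np.float64(0.4), 'twist': np.float64(9.15)}
{'x': np.float64(-8.4), 'y': np.float64(-7.2), 'z': np.float64(0.4), 'twist': np.float64(9.15)}
{'x': np.float64(-9.4), 'y': np.float64(-5.8), 'z': np.float64(0.4), 'twist': np.float64(9.15)}
{'x': np.float64(-10.2), 'y': np.float64(-4.2), 'z': np.float64(0.4), 'twist': np.float64(9.15)}
{'x': np.float64(-10.8), 'y': np.float64(-2.5), 'z': np.float64(0.4), 'twist': np.float64(9.15)}
{'x': np.float64(-11.0), 'y': np.float64(-0.8), 'z': np.float64(0.4), 'twist': np.float64(9.15)}
{'x': np.float64(-11.0), 'y': np.float64(1.0), 'z': np.float64(0.4), 'twist': np.float64(9.15)}
14.8 [ 0.04  0.75 -0.75  1.68  0.61  0.95  0.75] [0.5742 0.2127 0.1401] 96.9
```

```bash
python3 -c "
from h import *
plan(box(-50.3,66.3,135),166.15,9)"
```

```text
{'x': np.float64(1.4), 'y': np.float64(-14.7), 'z': np.float64(0.6), 'twist': np.float64(-7.7)}
{'x': np.float64(3.4), 'y': np.float64(-14.3), 'z': np.float64(0.6), 'twist': np.float64(-7.7)}
{'x': np.float64(5.3), 'y': np.float64(-13.8), 'z': np.float64(0.6), 'twist': np.float64(-7.7)}
{'x': np.float64(7.1), 'y': np.float64(-12.9), 'z': np.float64(0.6), 'twist': np.float64(-7.7)}
{'x': np.float64(8.7), 'y': np.float64(-11.9), 'z': np.float64(0.6), 'twist': np.float64(-7.7)}
{'x': np.float64(10.2), 'y': np.float64(-10.6), 'z': np.float64(0.6), 'twist': np.float64(-7.7)}
{'x': np.float64(11.6), 'y': np.float64(-9.1), 'z': np.float64(0.6), 'twist': np.float64(-7.7)}
{'x': np.float64(12.7), 'y': np.float64(-7.5), 'z': np.float64(0.6), 'twist': np.float64(-7.7)}
{'x': np.float64(13.6), 'y': np.float64(-5.7), 'z': np.float64(0.6), 'twist': np.float64(-7.7)}
14.8 [ 0.04  0.75 -0.75  1.68  0.61  0.95  0.75] [0.5742 0.2127 0.1401] 96.9
```

Call:
move_arm(
  increments=[
    {"x": 1.5,"y": -14.5,"z": 0,"twist": -7.7,"claw": 36},
    {"x": 3.5,"y": -14.5,"z": 0,"twist": -7.7,"claw": 36},
    {"x": 5.5,"y": -14,"z": 0,"twist": -7.7,"claw": 36},
    {"x": 7,"y": -13,"z": 0,"twist": -7.7,"claw": 36},
    {"x": 8.5,"y": -12,"z": 0,"twist": -7.7,"claw": 36},
    {"x": 10,"y": -10.5,"z": 0,"twist": -7.7,"claw": 36},
    {"x": 11.5,"y": -9,"z": 0,"twist": -7.7,"claw": 36},
    {"x": 12.5,"y": -7.5,"z": 0,"twist": -7.7,"claw": 36},
    {"x": 13.5,"y": -5.5,"z": 0,"twist": -7.7,"claw": 36},
    {"x": 0,"y": 0,"z": 0,"twist": 0,"claw": 36},
    {"x": 0,"y": 0,"z": 0,"twist": 0,"claw": 36},
  ],
)

```text
time: 15.9
tool_pos: [0.5755, 0.0796, 0.1373]
orientation: [[-0.242, -0.97, -0.001], [-0.97, 0.242, 0.001], [-0.0, 0.001, -1.0]]
ft_force: [0.2, 0.3, -1.2]
gripper_width: 0.0358
gripper_force: 0.0
```

```bash
python3 -c "
from h import *
plan(box(-50.3,66.3,97),166.15,2)"
```

```text
{'x': np.float64(-0.4), 'y': np.float64(-0.8), 'z': np.float64(20.1), 'twist': np.float64(-0.09)}
{'x': np.float64(-0.4), 'y': np.float64(-0.8), 'z': np.float64(20.1), 'twist': np.float64(-0.09)}
15.9 [ 0.42  0.84 -1.06  1.77  0.84  1.07  1.95] [0.5755 0.0796 0.1373] 166.0
```

Call:
move_arm(
  increments=[
    {"x": -0.5,"y": -1,"z": 20,"twist": 0,"claw": 36},
    {"x": -0.5,"y": -0.5,"z": 20,"twist": 0,"claw": 36},
    {"x": 0,"y": 0,"z": 0,"twist": 0,"claw": 36},
    {"x": 0,"y": 0,"z": 0,"twist": 0,"claw": 0},
    {"x": 0,"y": 0,"z": 0,"twist": 0,"claw": 0},
    {"x": 0,"y": 0,"z": 0,"twist": 0,"claw": 0},
    {"x": 0,"y": 0,"z": 0,"twist": 0,"claw": 0},
  ],
)

```text
time: 16.6
tool_pos: [0.5767, 0.0808, 0.0987]
orientation: [[-0.238, -0.971, -0.001], [-0.971, 0.238, 0.001], [-0.0, 0.001, -1.0]]
ft_force: [-1.5, 0.4, 1.2]
gripper_width: 0.0099
gripper_force: 25.0
```

Call:
move_arm(
  increments=[
    {"x": 0,"y": 0,"z": 0,"twist": 8,"claw": 0},
    {"x": 0,"y": 0,"z": 0,"twist": 8,"claw": 0},
    {"x": 0,"y": 0,"z": 0,"twist": 8,"claw": 0},
    {"x": 0,"y": 0,"z": 0,"twist": 8,"claw": 0},
    {"x": 0,"y": 0,"z": 0,"twist": 8,"claw": 0},
    {"x": 0,"y": 0,"z": 0,"twist": 8,"claw": 0},
    {"x": 0,"y": 0,"z": 0,"twist": 8,"claw": 0},
    {"x": 0,"y": 0,"z": 0,"twist": 8,"claw": 0},
    {"x": 0,"y": 0,"z": 0,"twist": 8,"claw": 0},
    {"x": 0,"y": 0,"z": 0,"twist": 4,"claw": 0},
    {"x": 0,"y": 0,"z": 0,"twist": 0,"claw": 0},
  ],
)

```text
time: 17.7
tool_pos: [0.5756, 0.0823, 0.0987]
orientation: [[-1.0, -0.005, -0.002], [-0.005, 1.0, 0.001], [0.002, 0.001, -1.0]]
ft_force: [-5.3, 3.9, 4.2]
gripper_width: 0.0098
gripper_force: 25.3
```

Call:
move_arm(
  increments=[
    {"x": 0,"y": 0,"z": 0,"twist": 0,"claw": 36},
    {"x": 0,"y": 0,"z": 0,"twist": 0,"claw": 36},
    {"x": 0,"y": 0,"z": 0,"twist": 0,"claw": 36},
    {"x": 0,"y": 0,"z": -20,"twist": 0,"claw": 36},
    {"x": 0,"y": 0,"z": -40,"twist": 0,"claw": 36},
    {"x": 0,"y": 0,"z": -45,"twist": 0,"claw": 36},
    {"x": 0,"y": 0,"z": -45,"twist": 0,"claw": 36},
    {"x": 0,"y": 0,"z": -45,"twist": 0,"claw": 36},
    {"x": 0,"y": 0,"z": 0,"twist": 0,"claw": 36},
  ],
)

```text
time: 18.6
tool_pos: [0.5809, 0.0817, 0.2993]
orientation: [[-1.0, -0.002, 0.011], [-0.002, 1.0, 0.003], [-0.011, 0.003, -1.0]]
ft_force: [0.4, 0.2, -0.1]
gripper_width: 0.036
gripper_force: 0.0
```

```bash
python3 - <<'E'
from h import *
b,d=shot('side','s5')
P=cloud('side',d).reshape(-1,3);q=np.c_[(P[:,:2]-B)@RB,P[:,2]]*1000
l=q[(abs(q[:,0])<90)&(abs(q[:,1])<98)&(q[:,2]>76)&(q[:,2]<86)];print(np.linalg.lstsq(np.c_[l[:,:2],np.ones(len(l))],l[:,2],rcond=None)[0])
for sy in(-65,65):
    s=q[(abs(q[:,0]+50)<40)&(abs(q[:,1]-sy)<40)&(q[:,2]>108)&(q[:,2]<122)]
    if len(s)>4: print(sy,len(s),cv2.minAreaRect(s[:,:2].astype(np.float32)))
cv2.imwrite('pics/c5.png',cv2.resize(b[60:180,180:280],(480,576),interpolation=2))
E
```

```text
[-4.10252353e-03  9.59415527e-04  7.98998803e+01]
-65 52 ((-51.875022888183594, -64.5873794555664), (12.748019218444824, 45.240325927734375), 86.80633544921875)
65 54 ((-51.075172424316406, 65.44546508789062), (12.059943199157715, 42.1990966796875), 86.62530517578125)
```

View pics/c5.png

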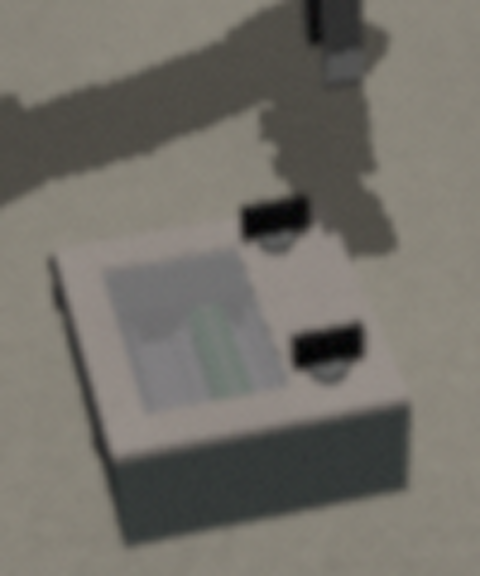

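The crop shows both blades, at (275,220) and (328,345), square to the free edge. The cover is flat and the arm is clear.

```bash
python3 -c "
from plant import ctrl
print(ctrl.sign_off())"
```

```text
the job is handed in; nothing more can be done
None
```

I handed the job in at about 18.7 s: the rail is nested on the channels, the cover is shut and both wing knobs are turned to within about 4° of their latched stops by the last picture; the bystanders were never touched, and sign-off returned no verdict.

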